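Clip the towel hook onto the splash board

ROBOT

A 6-joint arm with a two-finger parallel gripper is mounted at the origin on the work surface. World frame = base frame: x ahead of the robot, y to its left, z up, the work surface at z = 0. Lengths are in m, angles in rad, forces in N, time in s.
With the tool pointing down it reaches from about 0.325 to 0.775 m from the base axis. Payload 5.5 kg.
Tool frame: the origin (TCP) lies between the finger pads; the fingertips stand 8 mm ahead of it and the grasp point (between the pads) lies 11 mm behind it (tcp_to_tips is the distance from the TCP to the fingertips, in m); z points along the fingers, y is the line along which they close (so a half turn about z gives the same grasp; the last joint's range is limited). The gripper opens to 88 mm and grips with 3 to 60 N. Pads are 20 mm wide; open, the fingers measure 115 mm over their backs; the gripper's body (75 mm by 178 mm) begins 61 mm behind the grasp point.
Start: joints at [-1.321, 0.091, 1.231, -0, 1.82, -0.057], TCP at [0.181, -0.572, 0.231] pointing down, gripper open.
Joint ranges: [-2.87, 2.87], [-0.86, 2.18], [0.17, 2.46], [-1.51, 4.65], [0.06, 2.69], [-2.65, 2.65]. Speed limits (rad/s): [2.57, 2.57, 3.01, 3.14, 3.14, 3.14].

INTERFACE

Orientations are given as a unit quaternion [w, x, y, z].
In Python, from bench import * gives the robot as it stands. Calls block until the motion is done:
- move_to(position, orientation): joint-space move of the TCP to a pose.
- move_l(position, speed=0.15, orientation=None): straight line of the TCP; orientation=None keeps the orientation; speed is the mean speed in m/s.
- movej(angles): joint-space move.
- gripper_open() and close(): open the fingers fully, or close them until they stop; the grip force is fixed at half the most.
- hold(seconds).
- inverse_kinematics(position, orientation): joint angles nearest the present ones, or None.
- state(): the state.
- get_image(name): name is "side" or "top" or "wrist"; returns a dict with "frame" (400x640x3 uint8, blue, green, red), "depth" (400x640 float32, m along the optical axis (not along the pixel's ray), 0 where there is no reading), "camera_matrix" (3x3 intrinsics, pixels), "view" (4x4, takes a point from world to camera coordinates). Camera axes: x right, y up, looking along -z (the intrinsics and any distortion apply to the point x, -y, -z); pixel columns grow to the right and rows downward; lengths in m; the calibration is good to about 2 mm. A picture is of the moment at which its call begins.
A pose or a line that the arm cannot do raises IKError and nothing moves.
- job_done(): hands the job in; it is judged then, once.
The state is a dict: "time": time; "joint_pos": joint angles; "dq": joint speeds; "joint_torque": joint torques, N m; "ee_pos": TCP position; "ee_rot": TCP orientation; "ft_force": force on the tool from outside, world axes, zero at the start; "moment": the same for the moment, N m; "finger_gap": finger opening in m; "finger_force": force on a finger pad.
Only numpy, scipy, OpenCV 4.12 (cv2) and the standard library are available. Lean on these libraries where they do the work, as an engineer would, in place of code of your own. Each camera call takes 0.05 s, during which the arm holds its last target. There are 200 camera calls.

TASK

The sprung hook clip is parked in its narrow white bay, where its two levers cannot be reached: lift it out by its flat cheeks and stand it upright on the open shelf to change your grip. Then squeeze its levers together and release it onto the splash board, inside the dip of the top edge, jaws well down astride the edge and gripping it, upright, with the hook on the side the board's front faces (the robot's side). Let go, and leave the jar, tumbler, mug and lid where they are.

Things in the scene. Friction and masses are not known exactly. Their poses are not given: they have to be found in the camera images.
- clip: Loose aluminium spring clip like a big clothes peg, 75 g, 78 high, standing jaws down. Origin: centre of its underside at rest; z up to the levers, y along the hinge, x across the jaws. A steel hook sticks out of the front half to x=-30 (heights 13 to 29). This body is the front half; the back half hinges on it at height 37. Jaws 22 wide, tips with dark rubber blocks: foot 25 (x) by 22 (y).
- clip_cheeks (a point): Centre between the clip's two flat parallel cheeks, on the hinge, height 37 on the clip; outer faces at y=+-15 (30 apart), 16 wide in x, 18 high: the place to hold the clip without opening it.
- clip_levers (a point): Midway between the two flat levers (22 wide, 42 long), height 70 on the clip: at rest they splay up and out to 50 over their tops (height 77). Squeezing them together along x opens the jaws below: 3 N to start, 13 N at the stop, where they stand parallel, 20 over the outsides, flat in the fingers and centred over the open jaws. A half-way squeeze leaves the clip free to rock.
- clip_back (a joint): Opening angle of the clip, rad: 0 shut (tips touching), 0.17 when gripping the 6 mm board with parallel jaws, 0.7 at the stop. The gap at the tips is about 36 mm per rad (25 mm at the stop); width over the lever tops about 50 mm at 0, 38 at 0.3, 29 at 0.5, 20 at 0.7. An edge can enter at most 28 mm between the jaws.
- clip_front_tip (a point): Inner lower edge of the front (hook side) jaw, middle of its width; axes as clip.
- clip_back_tip (a point): Inner lower edge of the back jaw (the one without a hook), middle of its width; turns with the back half.
- bay: Fixed white plastic parking bay holding the clip at the start; origin: centre of its underside, z up. Floor 4 thick, 80 (x) by 50 (y); two walls 5 thick across x, inner faces at x=+-35, 84 high; open at both y ends and on top. The clip stands on its floor nearly square to it, levers 10 mm from the walls: fingers fit only at its cheeks. The shelf near x=470, y=-60 (world) is always clear.
- board: Fixed upright white splash board, 6 thick (x), 240 long (y), 110 high, on a wooden foot 60 (x) by 240 by 12 high; origin: centre of the underside; its front faces -x.
- board_dip (a point): Middle of the dip in the board's top edge, on the edge: height 96. The dip is 76 long (y) and 14 deep; x is across the board (-x its front), y along the edge.
- jar: Bystander: closed glass jar, 72 diameter, 170 high, origin at the centre of its underside.
- tumbler: Bystander: stainless tumbler, 72 diameter, 75 high, origin at the centre of its underside.
- mug: Bystander: orange ceramic mug, 80 diameter, 90 high, handle at its +y, origin at the centre of its underside.
- lid: Bystander: flat grey silicone lid, 92 diameter, 6 thick with a knob to 18 high, origin at the centre of its underside.
Things that resemble listed ones, but are neither listed nor needed, are in the scene too. Leave any orange or yellow look-alike of the bay alone.

How it is judged:
By the outcome, as a careful person would: the job done as asked, in the order asked, and still so for the second after the job is handed in, with the robot touching nothing.
It also fails if it takes over 48 s, if anything falls off the work surface, if the arm or the gripper's body presses on something with over 40 N, if the wrist force passes 120 N, or if a joint passes its speed limit or range.

## Working session

There is one attempt and no reset: what is moved stays moved. The work goes in short steps, each a Python script; the robot and the scene stay as the last script left them, time stands still between calls to the robot, and variables do not carry over. Pictures are saved under pics/ and viewed, at most 13 in all, crops included, and the job is handed in when it is done.

```bash
mkdir -p pics; ls; cat > h.py <<'E'
from bench import *
import numpy as np, cv2
def cloud(im):
    K=np.array(im["camera_matrix"]);V=np.array(im["view"]);d=im["depth"]
    v,u=np.mgrid[0:d.shape[0],0:d.shape[1]]
    x=(u-K[0,2])/K[0,0]*d; y=(v-K[1,2])/K[1,1]*d
    P=np.stack([x,-y,-d,np.ones_like(d)],-1)@np.linalg.inv(V).T
    P=P[...,:3]; P[d<=0]=np.nan
    return P
E
python3 - <<'E'
from h import *
a=get_image("side");b=get_image("top")
np.savez("im0.npz",sf=a["frame"],sd=a["depth"],sP=cloud(a),tf=b["frame"],td=b["depth"],tP=cloud(b))
cv2.imwrite("pics/side0.png",a["frame"]);cv2.imwrite("pics/top0.png",b["frame"])
for i in(a,b):
    V=np.array(i["view"]);print(np.linalg.inv(V).round(3),np.array(i["camera_matrix"]).round(1), [k for k in i])
print(state())
E
```

```text
pics
[[-0.878  0.314 -0.362  0.076]
 [-0.479 -0.579  0.66   0.866]
 [-0.002  0.753  0.658  0.964]
 [ 0.     0.     0.     1.   ]] [[494.2   0.  324.3]
 [  0.  494.2 202. ]
 [  0.    0.    1. ]] ['frame', 'depth', 'camera_matrix', 'view']
[[ 0.024  0.993 -0.116  0.445]
 [-0.999  0.028  0.032  0.028]
 [ 0.035  0.115  0.993  1.018]
 [ 0.     0.     0.     1.   ]] [[384.3   0.  314.2]
 [  0.  384.3 192.2]
 [  0.    0.    1. ]] ['frame', 'depth', 'camera_matrix', 'view']
{'time': 0.1, 'joint_pos': array([-1.32070045e+00,  9.17936965e-02,  1.23176829e+00, -2.79638268e-05,
        1.81979564e+00, -5.66997813e-02]), 'dq': array([-0.00099557, -0.00211247, -0.00114432,  0.00088612,  0.00029362,
        0.00056451]), 'joint_torque': array([ 2.60194312e-03, -4.47860062e+01, -4.07568920e+01,  6.99294708e-02,
        2.84866558e-02, -1.09279847e-04]), 'ee_pos': array([ 0.18113021, -0.57174168,  0.22961228]), 'ee_rot': array([-8.77054235e-04,  9.88257746e-01,  1.52793485e-01, -9.86921163e-05]), 'ft_force': array([ 0.31842395, -0.10895444, -0.25568205]), 'moment': array([ 0.02599918, -0.00791108,  0.00395846]), 'finger_force': 0.0, 'finger_gap': 0.08771505458474588}
```

View pics/top0.png

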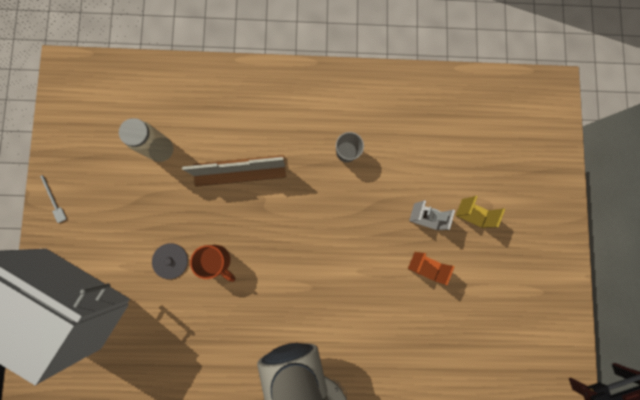

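View pics/side0.png

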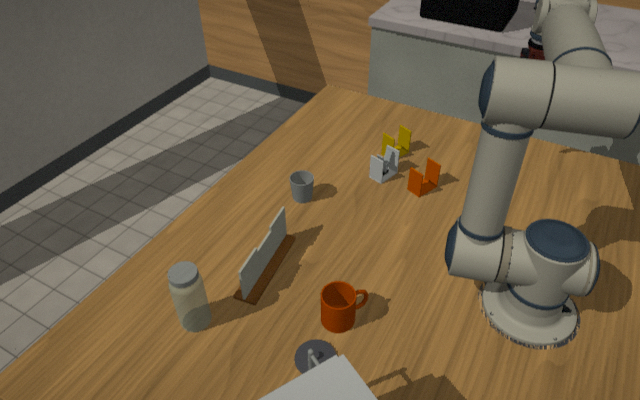

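The top view shows three bay-like objects: white at (432,216) with a grey clip inside, yellow at (481,212) and empty, orange at (431,267) and empty. I choose the white one. The board is at (238,170), with the jar at (134,132), tumbler (348,147), mug (210,262) and lid (170,262).

```bash
python3 - <<'E'
from h import *
z=np.load("im0.npz")
for n,(r0,r1,c0,c1) in dict(t=(195,240,400,458)).items():
    P=z["tP"][r0:r1,c0:c1]; hsv=cv2.cvtColor(z["tf"],cv2.COLOR_BGR2HSV)[r0:r1,c0:c1]
    for lo,hi in((.078,.1),(.06,.078),(.03,.06)):
        m=(P[...,2]>lo)&(P[...,2]<hi)&(hsv[...,1]<60); q=P[m]; print(lo,m.sum())
        if m.sum()>4:
            print(q.mean(0).round(4),cv2.minAreaRect((q[:,:2]*1000).astype(np.float32)))
# board
P=z["tP"][140:200,170:300].reshape(-1,3)
for lo,hi in((.085,.1),(.1,.12)):
    q=P[(P[:,2]>lo)&(P[:,2]<hi)]; print(lo,len(q),q.mean(0),cv2.minAreaRect((q[:,:2]*1000).astype(np.float32)))
c=np.hstack([cv2.resize(z["tf"][190:245,395:465],None,fx=6,fy=6,interpolation=2),cv2.resize(z["sf"][125:180,350:400],None,fx=6,fy=6,interpolation=2)])
cv2.imwrite("pics/c0.png",c);print(c.shape)
for n,(r,cc) in dict(bayt=(216,432),jar=(132,134),tum=(147,348),mug=(262,210),lid=(262,170),yel=(212,481),or_=(267,431)).items(): print(n,z["tP"][r,cc].round(3))
E
```

```text
0.078 145
[ 0.5067 -0.3074  0.0831] ((507.3465881347656, -303.8026428222656), (80.3620834350586, 48.880367279052734), 72.96681213378906)
0.06 145
[ 0.5057 -0.3106  0.0692] ((507.9812316894531, -302.3460998535156), (77.28549194335938, 49.95552062988281), 73.6273422241211)
0.03 221
[ 0.5078 -0.302   0.0472] ((507.5088806152344, -302.2138366699219), (77.60790252685547, 48.43217468261719), 73.27986145019531)
0.085 185 [0.61401359 0.19631574 0.09390333] ((615.7432861328125, 194.66213989257812), (6.907526016235352, 237.49195861816406), 7.526337146759033)
0.1 235 [0.61495997 0.19673264 0.10895771] ((615.7493286132812, 194.85321044921875), (7.131284236907959, 240.17601013183594), 7.4933319091796875)
(330, 720, 3)
bayt [ 0.506 -0.306  0.047]
jar [0.668 0.405 0.17 ]
tum [ 0.69  -0.093  0.002]
mug [0.375 0.26  0.005]
lid [0.374 0.357 0.018]
yel [ 0.523 -0.453  0.004]
or_ [ 0.375 -0.316  0.005]
```

View pics/c0.png

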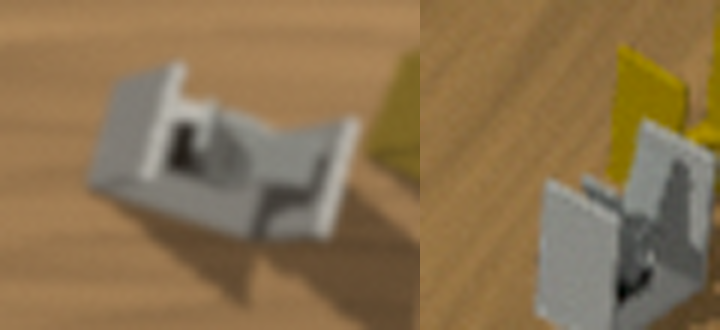

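The close crop shows a grey clip with a dark block between white walls, so the choice is right. The hook side isn't clear yet, so I'll look with the wrist camera and measure the dip.

```bash
cat >> h.py <<'E'
from scipy.spatial.transform import Rotation as R
def down(psi):
    p=np.radians(psi); c,s=np.cos(p),np.sin(p)
    q=R.from_matrix(np.array([[-s,c,0],[c,s,0],[0,0,-1]])).as_quat()
    return [q[3],q[0],q[1],q[2]]
E
python3 - <<'E'
from h import *
z=np.load("im0.npz")
P=z["tP"][140:200,170:300].reshape(-1,3); P=P[P[:,2]>.085]
a=np.radians(97.5); u=np.array([np.cos(a),np.sin(a)]); s=(P[:,:2]-[.61575,.1948])@u
for b in np.arange(-.12,.12,.01):
    m=(s>=b)&(s<b+.01); q=P[m]; print(round(b,3),m.sum(),q[:,2].max().round(4) if m.any() else '', end=' | ')
move_to([.5076,-.3028,.25],down(-17))
i=get_image("wrist"); cv2.imwrite("pics/w1.png",i["frame"]); Q=cloud(i)
np.savez("w1.npz",f=i["frame"],P=Q)
print(np.linalg.inv(np.array(i["view"])).round(3)); print(state()["joint_pos"],state()["time"])
E
```

```text
-0.12 19 0.114 | -0.11 18 0.1142 | -0.1 20 0.1137 | -0.09 17 0.112 | -0.08 18 0.1109 | -0.07 19 0.1119 | -0.06 19 0.1127 | -0.05 20 0.115 | -0.04 10 0.1114 | -0.03 16 0.0992 | -0.02 13 0.0998 | -0.01 14 0.0981 | -0.0 14 0.0995 | 0.01 12 0.0978 | 0.02 16 0.0974 | 0.03 17 0.11 | 0.04 19 0.1113 | 0.05 20 0.1139 | 0.06 18 0.1135 | 0.07 21 0.1125 | 0.08 18 0.1124 | 0.09 22 0.1118 | 0.1 20 0.1123 | 0.11 18 0.1125 | [[ 0.956  0.284  0.075  0.528]
 [-0.294  0.923  0.248 -0.236]
 [ 0.002 -0.259  0.966  0.404]
 [ 0.     0.     0.     1.   ]]
[-5.97309112e-01  7.18183318e-02  1.21694607e+00 -3.36554329e-04
  1.85302858e+00 -2.98647059e-01] 1.7083
```

View pics/w1.png

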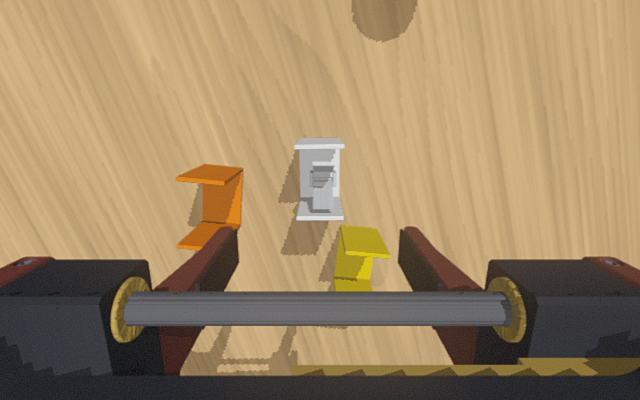

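The wrist view shows the white bay with the clip at (320,180), yellow at (365,255) and orange at (210,205). I'll profile the clip from the depth data.

```bash
python3 - <<'E'
from h import *
w=np.load("w1.npz");z=np.load("im0.npz")
P=w["P"][125:235,280:360]; q=P.reshape(-1,3); q=q[(q[:,2]>.002)&(np.hypot(q[:,0]-.5076,q[:,1]+.3028)<.06)]
r=q[q[:,2]>.083-.003];print(cv2.minAreaRect((r[:,:2]*1000).astype(np.float32)))
a=np.radians(73); U=np.array([[np.cos(a),np.sin(a)],[-np.sin(a),np.cos(a)]])
b=(q[:,:2]-[.5076,-.3028])@U.T
for nm,bb,zz in(("wrist",b,q[:,2]),("side",)+(lambda s:((s[:,:2]-[.5076,-.3028])@U.T,s[:,2]))(z["sP"][125:190,350:410].reshape(-1,3)),("top",)+(lambda s:((s[:,:2]-[.5076,-.3028])@U.T,s[:,2]))(z["tP"][195:240,400:458].reshape(-1,3))):
  print(nm)
  for x in range(-40,40,5):
    m=(bb[:,0]*1000>=x)&(bb[:,0]*1000<x+5)&(abs(bb[:,1])<.024)
    o=[]
    for lo in range(0,90,8):
        k=m&(zz*1000>=lo)&(zz*1000<lo+8)
        o.append(f"{k.sum()}({1000*bb[k,1].min():.0f},{1000*bb[k,1].max():.0f})" if k.any() else "-")
    print(x,*o)
cv2.imwrite("pics/c1.png",cv2.resize(w["f"][130:230,280:360],None,fx=6,fy=6,interpolation=2))
E
```

```text
((508.77508544921875, -303.60589599609375), (80.48171997070312, 48.94888687133789), 73.34251403808594)
wrist
-40 13(-24,23) 18(-22,22) 27(-22,22) 31(-22,23) 27(-24,22) 31(-23,23) 29(-24,23) 59(-23,23) 78(-23,23) 72(-22,22) 215(-24,23) -
-35 68(-24,23) 4(-23,15) 5(-23,21) 3(-24,7) 5(-23,8) 8(-24,15) 9(-23,16) 15(-24,12) 22(-24,12) 22(-23,21) 10(-19,6) -
-30 71(-24,23) - - - - - - - - 1(4,4) 56(-15,6) -
-25 61(-24,23) - - - - - - - 28(-16,5) 88(-16,5) 38(-15,6) -
-20 38(-24,22) - - - - - 2(-5,-2) 83(-16,5) 65(-16,5) - - -
-15 33(-24,22) - - - - 28(-16,5) 86(-15,7) 2(-1,4) - - - -
-10 41(-24,23) - - - - 47(-16,5) 69(-20,10) - - - - -
-5 48(-24,23) - - - - 71(-16,5) 36(-20,10) - - - - -
0 69(-24,23) - - - 5(-19,8) 72(-20,10) 67(-20,10) - - - - -
5 63(-24,23) - - - 1(9,9) 3(-10,-1) 35(-16,5) 1(-11,-11) - - - -
10 149(-23,23) - - - - - - 20(-16,5) 30(-16,6) 11(-14,4) - -
15 152(-23,23) - - - - - - - - 22(-16,6) 45(-16,6) -
20 152(-23,23) - - - - - - - - - 43(-16,6) -
25 38(-23,23) - - - - - - - - - - -
30 - - - - - - - - - - - -
35 2(21,23) 33(-24,20) 6(15,23) 30(-23,22) 25(-5,23) 16(-23,-
[... 1530 characters left out ...]
14,7) 19(-15,7) 6(-11,7) - - -
-15 11(9,23) 1(9,9) - - 2(11,11) 8(-14,3) 14(-18,9) - - - - -
-10 11(7,22) - - - - 14(-14,10) 12(-17,10) - - - - -
-5 13(-24,21) 2(-18,24) - - 1(11,11) 12(-13,11) 11(-19,9) - - - - -
0 15(-23,23) 7(-19,6) 9(-13,4) 2(4,7) 3(7,10) 7(-14,4) 12(-16,11) - - - - -
5 28(-23,24) 15(-15,7) 2(-7,-3) - - - 2(4,7) 2(-14,-5) - - - -
10 8(-12,23) 1(9,9) - - - - - - 3(-14,7) 1(-6,-6) - -
15 5(18,24) - - - - - - - - 3(3,7) 13(-15,7) -
20 4(20,23) - - - - - - - - - 1(-11,-11) -
25 2(22,22) - - - - - - - - - - -
30 - - - - - - - - - - 12(-21,23) -
35 17(-22,21) 12(-21,23) 17(-23,23) 13(-22,22) 13(-22,22) 19(-24,22) 13(-23,22) 14(-14,23) 20(-22,21) 15(-23,24) 33(-24,23) 3(-10,16)
```

View pics/c1.png

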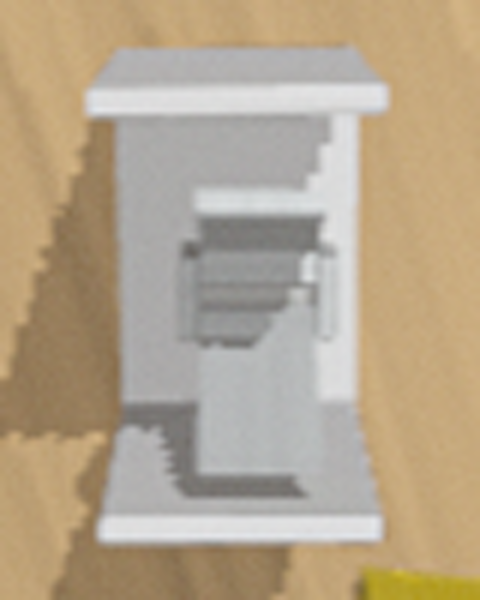

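The hook isn't on the +x side of the bay, where it would be visible, so it points to bay −x and clip x lies at about 73° in world. The clip centre is about (−3.5,−4.5) mm in the bay. Picking it now.

```bash
python3 - <<'E'
from h import *
x,y=.5109,-.3075; o=down(-16.7); c,s=.287,.958
move_to([x,y,.15],o)
move_l([x,y,.030],.12)
close(); st=state(); print(st["finger_gap"],st["finger_force"],st["ee_pos"],st["ft_force"])
move_l([x,y,.034],.05)
move_l([x+.003*c,y+.003*s,.045],.05)
move_l([x+.003*c,y+.003*s,.155],.15)
print(state()["finger_gap"])
i=get_image("side")
o=down(-82.2)
move_to([.47,-.06,.12],o)
print(state()["joint_pos"],state()["time"],state()["ft_force"])
j=get_image("side"); f=np.vstack([i["frame"][60:260,300:560],j["frame"][60:260,300:560]])
cv2.imwrite("pics/p1.png",f); 
E
```

```text
0.029753638685487565 29.999902546405792 [ 0.51087977 -0.30749221  0.02997219] [ 0.91949907  0.16086961 -0.38558328]
0.02957284284640041
[-1.99288871e-01 -2.47296021e-01  1.74744564e+00 -1.68439406e-04
  1.64153954e+00  1.23490225e+00] 7.2 [ 0.1963776   0.08256531 -0.62420595]
```

View pics/p1.png

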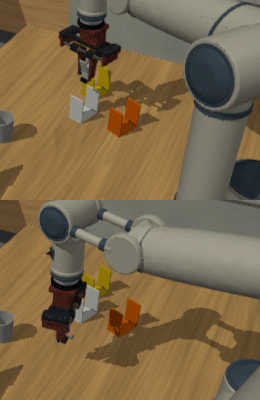

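The clip is held at its cheeks: gap 29.6 mm, the bay is empty, and it is hanging over the clear shelf. I'll stand it down and look.

```bash
python3 - <<'E'
from h import *
p=[.47,-.06]
move_l(p+[.032],.12); b=state()["ft_force"][2]
z=.032
while z>.0225:
    z-=.001; move_l(p+[z],.02); f=state()["ft_force"][2]-b
    if f>3: break
print(z,f)
gripper_open(); hold(.2)
move_l(p+[.20],.2)
i=get_image("wrist");Q=cloud(i);np.savez("w2.npz",f=i["frame"],P=Q);j=get_image("top");T=cloud(j);k=get_image("side")
np.savez("t2.npz",P=T,f=j["frame"],sf=k["frame"],sP=cloud(k))
print(state()["time"])
a=np.radians(7.5);U=np.array([[np.cos(a),np.sin(a)],[-np.sin(a),np.cos(a)]])
for n,A in(("w",Q),("t",T),("s",cloud(k))):
    q=A.reshape(-1,3);q=q[(q[:,2]>.006)&(q[:,2]<.085)&(np.hypot(q[:,0]-.47,q[:,1]+.06)<.05)]
    l=q[q[:,2]>.055]; print(n,len(q),q[:,2].max(),cv2.minAreaRect((l[:,:2]*1000).astype(np.float32)) if len(l) else'')
    bb=(q[:,:2]-[.47,-.06])@U.T*1000
    for lo in range(6,85,8):
        m=(q[:,2]*1000>=lo)&(q[:,2]*1000<lo+8)
        if m.any(): print(lo,m.sum(),bb[m].min(0).round(1),bb[m].max(0).round(1))
def at(im,n):
    V=np.array(im["view"]);K=np.array(im["camera_matrix"]);c=V@[.47,-.06,.04,1];return int(K[0,0]*c[0]/-c[2]+K[0,2]),int(-K[1,1]*c[1]/-c[2]+K[1,2])
out=[]
for im in(i,j,k):
    u,v=at(im,0);f=cv2.copyMakeBorder(im["frame"],60,60,60,60,0);out.append(cv2.resize(f[v+20:v+100,u+20:u+100],(260,260),interpolation=2))
cv2.imwrite("pics/s2.png",np.hstack(out))
E
```

```text
0.024999999999999994 7.172821951164541
12.2667
w 1429 0.0796537240617673 ((470.497314453125, -59.36022186279297), (50.21541213989258, 21.947921752929688), 7.788849830627441)
30 10 [  8.4 -13.8] [ 8.9 14.9]
38 488 [ -9.  -14.4] [ 9.2 15.4]
46 229 [-12.8 -14.3] [13.1 15.4]
54 146 [-15.6 -10.2] [15.3 11.1]
62 166 [-18.  -10.3] [18.9 10.9]
70 323 [-24.6 -10.5] [25.7 11.4]
78 67 [-23.6 -10.4] [25.7 11.3]Traceback (most recent call last):
  File "<stdin>", line 17, in <module>
    return umr_maximum(a, axis, None, out, keepdims, initial, where)
ValueError: zero-size array to reduction operation maximum which has no identity
```

```bash
python3 - <<'E'
from h import *
t=np.load("t2.npz");q=t["sP"].reshape(-1,3);q=q[(q[:,2]>.006)&(q[:,2]<.085)&(np.hypot(q[:,0]-.4705,q[:,1]+.0594)<.05)]
a=np.radians(7.8);U=np.array([[np.cos(a),np.sin(a)],[-np.sin(a),np.cos(a)]]);bb=(q[:,:2]-[.4705,-.0594])@U.T*1000
for lo in range(6,85,8):
    m=(q[:,2]*1000>=lo)&(q[:,2]*1000<lo+8)
    if m.any(): print(lo,m.sum(),bb[m].min(0).round(1),bb[m].max(0).round(1))
cv2.imwrite("pics/s2.png",cv2.resize(t["sf"][150:250,300:420],None,fx=4,fy=4,interpolation=2))
E
```

```text
6 35 [-23.9  -5.8] [11.6 15. ]
14 23 [-31.5  -2.4] [ 3.8 10.7]
22 15 [-31.8  -2.1] [ 5.1 15. ]
30 14 [ -9.2 -14.5] [ 6.  16.1]
38 62 [-14.8 -15.9] [10.6 16.3]
46 23 [-17.7 -12.7] [13.  16.7]
54 22 [-20.4  -9.5] [17.  12.4]
62 15 [-24.5  -8.7] [17.4 11.2]
70 28 [-27.  -12.1] [23.1 14. ]
78 5 [-26.1  -9. ] [20.7 12.1]
```

View pics/s2.png

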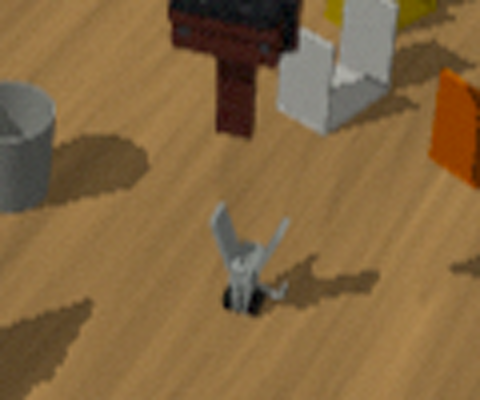

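The clip stands upright on the shelf (image (245,260)) with its hook on the −x side. Squeezing the levers now, then measuring the board with the wrist camera.

```bash
python3 - <<'E'
from h import *
o=down(7.6); p=[.4702,-.0597]
move_to(p+[.16],o); move_l(p+[.059],.12)
close(); hold(.2); st=state(); print(st["finger_gap"],st["finger_force"],st["ee_pos"],st["ft_force"],st["moment"],st["time"])
move_l(p+[.20],.15); print(state()["finger_gap"])
move_to([.56,.185,.25],o)
i=get_image("wrist");Q=cloud(i);np.savez("w3.npz",f=i["frame"],P=Q)
j=get_image("side");np.savez("s3.npz",f=j["frame"],P=cloud(j))
q=Q.reshape(-1,3);q=q[(q[:,2]>.107)&(q[:,2]<.118)&(abs(q[:,0]-.616)<.04)&(abs(q[:,1]-.195)<.13)]
print(len(q),cv2.minAreaRect((q[:,:2]*1000).astype(np.float32)) if len(q) else '')
print(state()["time"])
a=cv2.resize(i["frame"],(480,300));b=cv2.resize(j["frame"][60:320,140:440],None,fx=300/260,fy=300/260)
cv2.imwrite("pics/g3.png",np.vstack([np.hstack([a,b])[:, :800]]))
E
```

```text
0.02264277909835238 30.373212676495314 [ 0.46885864 -0.06034504  0.06131504] [-10.134099     0.11724481  16.49619742] [-0.27517411  2.55394708 -0.01131436] 15.8917
0.01980475364866136
975 ((614.355712890625, 217.67098999023438), (6.472656726837158, 195.77197265625), 7.546136379241943)
18.1167
```

View pics/g3.png

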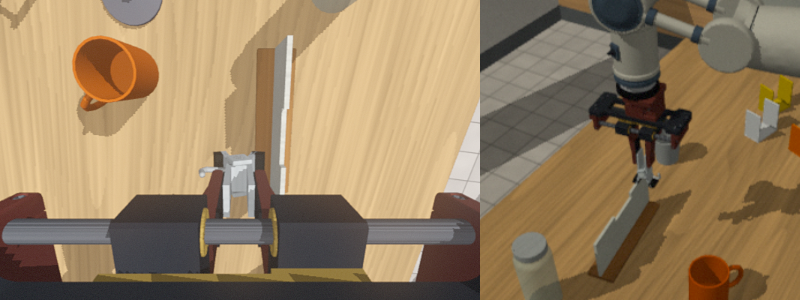

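Grip is at the stop (gap 19.8 mm), the jaws are open and the hook faces the robot. The wrist view shows the clip at (235,175) and the board edge at x≈285. I'll measure the clip against the fingers.

```bash
python3 - <<'E'
from h import *
print(state()["ee_pos"])
a=np.radians(7.6);U=np.array([[np.cos(a),np.sin(a)],[-np.sin(a),np.cos(a)]])
for n in("w3","s3"):
    z=np.load(n+".npz");hs=cv2.cvtColor(z["f"],cv2.COLOR_BGR2HSV).reshape(-1,3);q=z["P"].reshape(-1,3)
    bb=(q[:,:2]-[.56,.185])@U.T*1000; h=(q[:,2]-.25)*1000
    k=(abs(bb[:,0])<42)&(abs(bb[:,1])<17)&(h>-80)&(h<30); print(n,k.sum())
    for lo in range(-80,20,5):
        m=k&(h>=lo)&(h<lo+5)
        if m.any():
            x=bb[m,0]; g=np.histogram(x,bins=range(-42,43,4))[0]
            print(lo,m.sum(),bb[m].min(0).round(1),bb[m].max(0).round(1),g)
f=np.load("w3.npz")["f"];g=np.load("s3.npz")["f"]
cv2.imwrite("pics/g4.png",np.hstack([cv2.resize(f[190:320,250:390],None,fx=3,fy=3,interpolation=2),cv2.resize(g[150:280,235:335],None,fx=3,fy=3,interpolation=2)]))
E
```

```text
[0.55996964 0.18337766 0.24989512]
w3 5092
-65 15 [-16.2   9.3] [22.9 10.1] [0 0 0 0 0 0 4 3 0 0 0 0 0 2 4 1 1 0 0 0 0]
-60 117 [-23.3  -6.9] [24.5 10.2] [ 0  0  0  0 21 12 12 11  0  0  0  0  0  7 12  9 33  0  0  0  0]
-55 149 [-22.2  -5.1] [23.3 10.3] [ 0  0  0  0  4 27 25 15  2  0  0  0  0 10 22 14 30  0  0  0  0]
-50 462 [-21.   -5.2] [21.9 10.3] [  0   0   0   0   0  75  92  35   2   0   0   0   6  33 111 108   0   0
   0   0   0]
-45 106 [-30.4  -3.6] [13.1 10.2] [ 0  0  1  9 13  6  2 29  0  0  0  0  3 43  0  0  0  0  0  0  0]
-40 187 [-33.5  -2.9] [12.  14.3] [ 0  0 12 35 35 19 19 38  1  4  7  8  1  8  0  0  0  0  0  0  0]
-35 95 [-33.2  -0.6] [ 7.3 14.2] [ 0  0 14  9  0  0  0  0 28 12 14 14  4  0  0  0  0  0  0  0  0]
-30 143 [-31.8  -3.2] [ 9.5 14.4] [ 0  0 19 35  0  0  0  0 23 18 20 17 11  0  0  0  0  0  0  0  0]
-25 866 [ -9.3 -16.1] [10.6 14.3] [  0   0   0   0   0   0   0   0  21 225 238 295  81   6   0   0   0   0
   0   0   0]
-20 313 [ -9.5 -15.9] [10.3 14. ] [  0   0   0   0   0   0   0   0  19  91 114  50  37   2   0   0   0   0
   0   0   0]
-15 70 [ -9.4 -11.5] [10
[... 1473 characters left out ...]
 0  0  0]
-20 26 [-11.9 -11.3] [ 9.5 14.4] [0 0 0 0 0 0 0 4 3 4 1 6 8 0 0 0 0 0 0 0 0]
-15 13 [-10.6 -12.5] [9.6 9.4] [0 0 0 0 0 0 0 1 2 0 0 5 5 0 0 0 0 0 0 0 0]
-10 24 [-19.1 -12.5] [18.1 11. ] [0 0 0 0 0 3 2 2 3 0 0 7 2 2 2 1 0 0 0 0 0]
-5 34 [-21.  -11.2] [17.  11.6] [ 0  0  0  0  0 11  3  2  1  0  0  8  3  3  3  0  0  0  0  0  0]
0 31 [-20.7 -12.9] [17.5 10.5] [0 0 0 0 0 8 2 3 2 0 0 9 1 3 3 0 0 0 0 0 0]
5 34 [-20.7 -12.5] [16.6 12.3] [ 0  0  0  0  0  8  4  2  3  0  0 10  4  2  1  0  0  0  0  0  0]
10 44 [-20.7 -12.6] [17.1 12.4] [ 0  0  0  0  0 13  2  2  5  0  0 10  4  5  3  0  0  0  0  0  0]
15 36 [-20.3 -12.7] [16.5 12.2] [ 0  0  0  0  0  5  4  2  2  0  0  4 12  5  2  0  0  0  0  0  0]
```

View pics/g4.png

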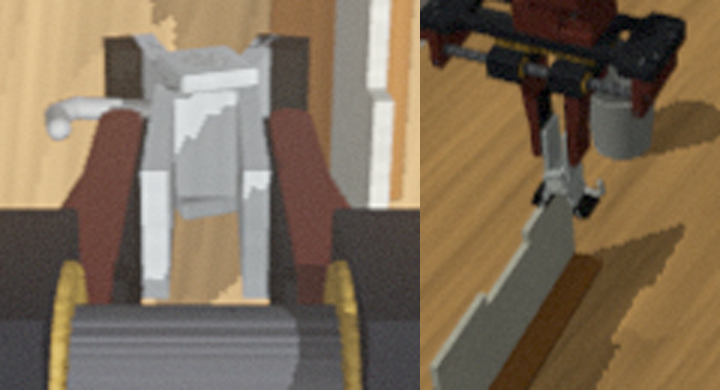

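The clip is centred and upright in the fingers, with its open tips about 62 mm below the TCP and the board well clear. I'll move over the dip, refine using the same camera, and lower it under force watch.

```bash
python3 - <<'E'
from h import *
move_l([.6169,.193,.215],.12); hold(.3)
i=get_image("wrist");Q=cloud(i); cv2.imwrite("pics/w5.png",i["frame"]); e=state()["ee_pos"]; print(e)
q=Q.reshape(-1,3); a=np.radians(7.55);U=np.array([[np.cos(a),np.sin(a)],[-np.sin(a),np.cos(a)]])
bb=(q[:,:2]-e[:2])@U.T*1000; h=q[:,2]*1000
m=(h>107)&(h<116)&(abs(bb[:,0])<20)&(abs(bb[:,1])>28)&(abs(bb[:,1])<160)
print("board",m.sum(),np.percentile(bb[m,0],[1,50,99]),bb[m,1].min(),bb[m,1].max())
r=q[m];print(cv2.minAreaRect((r[:,:2]*1000).astype(np.float32)))
m=(abs(h-222)<8)&(abs(bb[:,0])<30)&(abs(bb[:,1])<15);print("fingers",m.sum(),bb[m,0].min(),bb[m,0].max())
m=(abs(h-160)<8)&(abs(bb[:,0])<26)&(abs(bb[:,1])<13);print("tips",m.sum(),bb[m].min(0),bb[m].max(0))
m=(h>90)&(h<103)&(abs(bb[:,0])<20)&(abs(bb[:,1])<45);print("dip",m.sum(),bb[m].min(0) if m.any() else'',bb[m].max(0) if m.any() else '',np.median(h[m]))
print(state()["time"])
E
```

```text
[0.61676936 0.19307855 0.21563206]
board 1016 [-2.14120063  0.95013739  3.44346173] -86.47854236054216 122.18452732972635
((615.200927734375, 210.8728790283203), (5.557916164398193, 208.6638641357422), 7.751533031463623)
fingers 724 -18.238564490469354 19.26021933311991
tips 585 [-23.08040532  -6.01397106] [24.87832443 11.46223484]
dip 382 [-1.54653284 -9.55658018] [ 3.8132992  38.95986534] 96.23527295298703
19.175
```

The board, fingers and tips agree within 0.4 mm. Lowering.

```bash
python3 - <<'E'
from h import *
p=[.6169,.193]; b=state()["ft_force"].copy()
move_l(p+[.145],.08); print((state()["ft_force"]-b).round(1))
for z in(.140,.136,.133,.131):
    move_l(p+[z],.03); f=(state()["ft_force"]-b).round(1); print(z,f,state()["ee_pos"].round(4))
    if f[2]>4 or np.hypot(f[0],f[1])>6: break
i=get_image("wrist");cv2.imwrite("pics/w6.png",i["frame"]);j=get_image("side")
cv2.imwrite("pics/g6.png",np.hstack([cv2.resize(i["frame"][170:330,220:420],None,fx=2,fy=2,interpolation=2),cv2.resize(j["frame"][160:320,200:320],None,fx=2,fy=2,interpolation=2)]))
print(state()["time"],state()["finger_gap"])
E
```

```text
[ 0.3 -0.1  0.5]
0.14 [-0.6  0.1 -0.5] [0.6168 0.193  0.1398]
0.136 [-0.5  0.1  0.3] [0.6167 0.193  0.1356]
0.133 [-0.9 -0.1  5.7] [0.6175 0.1931 0.1344]
21.15 0.019731159183991685
```

View pics/g6.png

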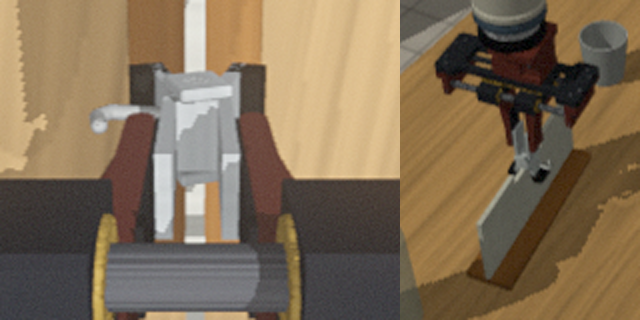

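The clip is bottomed on the edge (contact at TCP z≈0.1345), with its jaws astride. Backing off slightly and releasing.

```bash
python3 - <<'E'
from h import *
p=[.6169,.193]
move_l(p+[.135],.03); print(state()["ft_force"])
gripper_open(); hold(.2)
move_l(p+[.25],.12)
move_to([.50,.10,.28],down(7.6)); hold(.3)
i=get_image("top");k=get_image("wrist");j=get_image("side");print(state()["time"])
a=np.radians(7.6);U=np.array([[np.cos(a),np.sin(a)],[-np.sin(a),np.cos(a)]])
for n,im in(("t",i),("w",k),("s",j)):
    q=cloud(im).reshape(-1,3); bb=(q[:,:2]-p)@U.T*1000;h=q[:,2]*1000
    print(n)
    for lo in range(60,165,8):
        m=(abs(bb[:,0])<40)&(abs(bb[:,1])<25)&(h>=lo)&(h<lo+8)
        if m.any(): print(lo,m.sum(),bb[m].min(0).round(1),bb[m].max(0).round(1))
cv2.imwrite("pics/f.png",np.hstack([cv2.resize(j["frame"][150:310,190:330],None,fx=3,fy=3,interpolation=2),cv2.resize(i["frame"][130:210,180:300],(320,480),interpolation=2)]))
E
```

```text
[ 0.89506475 -0.89583954  2.66813915]
24.95
t
w
60 59 [ -2.9 -24.9] [-1.6 24.6]
68 77 [-14.5 -24.8] [-1.5 24.9]
76 106 [-14.8 -24.3] [-1.8 24.8]
84 226 [-22.6 -24.9] [-1.7 24.5]
92 281 [-30.4 -24.5] [ 3.7 24.9]
100 71 [-30.7 -15. ] [-6.7 14.5]
108 95 [-11.1 -14.8] [ 9.2 14.3]
116 522 [-13.2 -14.6] [11.4 14.8]
124 176 [-15.7 -10.6] [13.4 10.8]
132 189 [-17.8 -10.5] [15.7 10.9]
140 206 [-19.9 -11.1] [18.2 10.8]
148 388 [-21.6 -11.1] [22.7 11. ]
s
60 9 [-5.7  0.7] [-2.  24.3]
68 16 [-16.1 -21.4] [-2.5 23.9]
76 33 [-16.4 -23.9] [14.5 23.1]
84 46 [-28.  -22.2] [13.9 21.4]
92 44 [-31.2 -20.2] [ 7.2 24.6]
100 25 [-31.2 -15.6] [ 8.  15.5]
108 39 [-12.1 -13.3] [11.6 16.9]
116 58 [-14.9 -14.4] [12.9 15.6]
124 28 [-16.6 -11.9] [13.9 11.4]
132 31 [-19.1 -12.3] [15.7 12. ]
140 29 [-20.8 -11. ] [18.4 12.4]
148 38 [-22.6 -11.4] [20.6 12.2]
```

View pics/f.png

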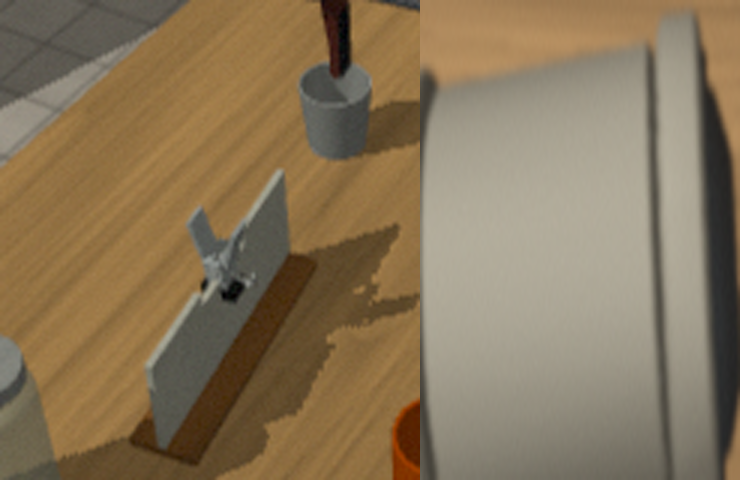

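The clip sits upright in the dip, about 22 mm down astride the edge, hook towards the robot, and the gripper is clear. Handing in.

```bash
python3 -c "
from bench import *
print(job_done(), state()['time'])"
```

```text
the job is handed in; nothing more can be done
the job is handed in; nothing more can be done
```

The clip is released upright in the board's dip, jaws about 22 mm down astride the edge and hook on the robot's side; I handed the job in soon after 25 s, with the jar, tumbler, mug and lid not touched (I did not re-measure their positions).

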